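Weigh two dolly blocks and back the bent rim with the heavier

TASK

Set the two look-alike dolly blocks gently on opposite pans of the scale, let go, and see which is heavier. Take that one straight off its lower pan, leaving the lighter on the other pan, and press it end-on and square against the flat middle of the springy rim in the C-clamp with about 10 newtons, never over 20, for a second: the rim's face must be found by feel. Let go so that the block stands flat on the bench still bearing on the rim, and leave the pedal, jar, bell dome and spoke wrench alone.

Things in the scene. Friction and masses are not known exactly. Their poses are not given: they have to be found in the camera images.
- dolly_a: dolly block, dark steel, 56 mm long (its x), 30 mm wide (its y), 44 mm tall, stands upright on the bench; a copper dot on top. Origin: centre of its underside. Weighs 0.2 to 0.6 kg; looks the same as dolly_b, and either may be the heavier.
- dolly_b: the other dolly block, same shape, size and origin. Weighs about 0.4 kg.
- scale: green equal-arm counter scale, fixed to the bench: base 100 mm (x) by 300 mm (y), 16 mm high, with a low post in the middle (top 50 mm). Origin: centre of its underside; its pans lie 110 mm to either side of it along its y. The scale has no spring: it tips fully to the heavier side, in about half a second, or up to several seconds when the weights are close, and the empty scale stays about level.
- pan_left: round brass pan at the scale's +y side, 94 mm across its flat floor, with a lip 5 mm high. Origin: centre of the upper face of its floor, 74 mm above the bench when level; it stays horizontal and goes up or down by at most 10 mm, opposite to the other pan. Its x and y axes are those of the scale.
- pan_right: the other pan, at the scale's -y side, same shape and origin.
- clamp: fixed C-clamp holding a bent, springy aluminium rim (12 to 38 mm above the bench). Its flat middle, 70 mm wide, faces this frame's -x; the ends curve away to +x. Origin: on the bench, centre of the flat part, below its nominal face; x is the way to push. The face lies up to 20 mm before or behind the origin along x (not measured: feel it). It gives 1 mm per 4 N, sluggishly, and pushes back.
- clamp_top (a point): top of the C-clamp's screw with its tommy bar, 115 mm above the bench. The clamp's dark steel frame, 20 mm wide in the clamp's y and 97 mm high, reaches from here 65 mm along the clamp's +x, on a wooden pad 70 mm wide, 11 mm thick. Fixed: only to be avoided.
- pedal: black iron pedal lying flat, 85 x 105 mm, 22 mm high; origin at the centre of its underside. Leave alone.
- jar: green plastic valve cap jar, 52 mm across, 65 mm high; origin at the centre of its underside. Leave alone.
- bell: brass bell dome, 56 mm across, 31 mm high; origin at the centre of its underside. Leave alone.
- spoke_wrench: square steel spoke wrench, 30 x 30 mm, 7 mm thick; origin at the centre of its underside. Leave alone.
Not all that is in view belongs to the job. What is shaped like the dolly_a but blue or white is not meant.

How it is judged:
On the way, in this order (a step that is already met when the one before it is completed fails the run):
1. both blocks stand on opposite pans, let go, and the scale has tipped ((((horizontal distance between dolly_a and pan_left below 0.04 m and contact force between dolly_a and pan_left above 1 N) and (horizontal distance between dolly_b and pan_right below 0.04 m and contact force between dolly_b and pan_right above 1 N)) or ((horizontal distance between dolly_a and pan_right below 0.04 m and contact force between dolly_a and pan_right above 1 N) and (horizontal distance between dolly_b and pan_left below 0.04 m and contact force between dolly_b and pan_left above 1 N))) and z of any of pan_left, pan_right in the frame of scale below 0.069 m and contact force between the fingers and dolly_a below 0.05 N and contact force between the fingers and dolly_b below 0.05 N), for 0.3 s.
2. the block on the lower pan is gripped while the other still rests on the upper pan (((horizontal distance between dolly_a and pan_left below 0.04 m and z of pan_left in the frame of scale below 0.069 m and contact force between the fingers and dolly_a above 1 N and (horizontal distance between dolly_b and pan_right below 0.04 m and contact force between dolly_b and pan_right above 1 N)) or (horizontal distance between dolly_a and pan_right below 0.04 m and z of pan_right in the frame of scale below 0.069 m and contact force between the fingers and dolly_a above 1 N and (horizontal distance between dolly_b and pan_left below 0.04 m and contact force between dolly_b and pan_left above 1 N)) or (horizontal distance between dolly_b and pan_left below 0.04 m and z of pan_left in the frame of scale below 0.069 m and contact force between the fingers and dolly_b above 1 N and (horizontal distance between dolly_a and pan_right below 0.04 m and contact force between dolly_a and pan_right above 1 N)) or (horizontal distance between dolly_b and pan_right below 0.04 m and z of pan_right in the frame of scale below 0.069 m and contact force between the fingers and dolly_b above 1 N and (horizontal distance between dolly_a and pan_left below 0.04 m and contact force between dolly_a and pan_left above 1 N)))).
3. that block is pressed end-on against the rim with 5 to 16 N for half a second, the other still on its pan (((contact force between dolly_a and clamp between 5 and 16 N and (angle between the x axis of dolly_a and the x axis of clamp, either way round below 0.14 rad and y of dolly_a in the frame of clamp between -0.018 and 0.018 m) and ((horizontal distance between dolly_b and pan_left below 0.04 m and contact force between dolly_b and pan_left above 1 N) or (horizontal distance between dolly_b and pan_right below 0.04 m and contact force between dolly_b and pan_right above 1 N))) or (contact force between dolly_b and clamp between 5 and 16 N and (angle between the x axis of dolly_b and the x axis of clamp, either way round below 0.14 rad and y of dolly_b in the frame of clamp between -0.018 and 0.018 m) and ((horizontal distance between dolly_a and pan_left below 0.04 m and contact force between dolly_a and pan_left above 1 N) or (horizontal distance between dolly_a and pan_right below 0.04 m and contact force between dolly_a and pan_right above 1 N))))), for 0.5 s.
At the end, for the whole second after the job is handed in: the heavier block stands flat on the bench (within 3 mm, 0.06 rad), at rest, square to the rim within 0.14 rad and within 18 mm of the middle of its flat part, still bearing on the rim (over 0.2 N); the lighter block rests on its pan within 40 mm of its centre (((contact force between dolly_a and clamp above 0.2 N and (angle between the x axis of dolly_a and the x axis of clamp, either way round below 0.14 rad and y of dolly_a in the frame of clamp between -0.018 and 0.018 m) and height (world z) of dolly_a below 0.003 m and angle between dolly_a's own z axis and vertical below 0.06 rad and linear speed of each of dolly_a, dolly_b below 0.01 m/s and ((horizontal distance between dolly_b and pan_left below 0.04 m and contact force between dolly_b and pan_left above 1 N) or (horizontal distance between dolly_b and pan_right below 0.04 m and contact force between dolly_b and pan_right above 1 N))) or (contact force between dolly_b and clamp above 0.2 N and (angle between the x axis of dolly_b and the x axis of clamp, either way round below 0.14 rad and y of dolly_b in the frame of clamp between -0.018 and 0.018 m) and height (world z) of dolly_b below 0.003 m and angle between dolly_b's own z axis and vertical below 0.06 rad and linear speed of each of dolly_b, dolly_a below 0.01 m/s and ((horizontal distance between dolly_a and pan_left below 0.04 m and contact force between dolly_a and pan_left above 1 N) or (horizontal distance between dolly_a and pan_right below 0.04 m and contact force between dolly_a and pan_right above 1 N))))); the robot touches nothing.
It fails at once if the rim is pushed with more than 20 N (contact force between any of dolly_a, dolly_b, the fingers, the arm and clamp above 20 N).
It fails at once if a block is dropped or rammed onto a pan (over 40 N) (contact force between any of dolly_a, dolly_b and pan_left above 40 N or contact force between any of dolly_a, dolly_b and pan_right above 40 N).
It fails at once if the pedal, jar, bell dome or spoke wrench is moved by more than 15 mm (distance of any of pedal, jar, bell, spoke_wrench from where it was at the start of the episode above 0.015 m).
It also fails if it takes over 72 s, if anything falls off the work surface, if the arm or the gripper's body presses on something with over 40 N, if the wrist force passes 120 N, or if a joint passes its speed limit or range.

ROBOT

A 6-joint arm with a two-finger parallel gripper is mounted at the origin on the work surface. World frame = base frame: x ahead of the robot, y to its left, z up, the work surface at z = 0. Lengths are in m, angles in rad, forces in N, time in s.
With the tool pointing down it reaches from about 0.225 to 0.875 m from the base axis. Payload 3.4 kg.
Tool frame: the origin (TCP) lies at the very end of the fingers, on their centre line; the grasp point (between the pads) lies 19 mm behind it (manip.grasp_offset is the distance from the TCP to the grasp point, in m); x points along the fingers, y is the direction in which the jaws open and shut, and the axes are right-handed (so a half turn about x gives the same grasp; the last joint's range is limited). The gripper opens to 85 mm and grips with 20 to 120 N. Pads are 22 mm wide; open, the fingers measure 114 mm over their backs; the gripper's body (76 mm by 85 mm) begins 54 mm behind the grasp point. The pads swing forward as they close: fully open they stand 13 mm farther back than shut.
Start: joints at [1.026, 0.276, 1.505, -0, 1.361, -0.121], TCP at [0.236, 0.524, 0.231] pointing down, gripper open.
Joint ranges: [-2.89, 2.89], [-0.75, 2.08], [0.22, 2.7], [-1.18, 4.32], [0.11, 2.71], [-2.7, 2.7]. Speed limits (rad/s): [2.57, 2.57, 3.14, 3.14, 3.14, 3.14].

INTERFACE

Orientations are given as a unit quaternion [w, x, y, z].
In Python, from rig import manip gives the robot as it stands.
- The arm moves only by the tool step_arm, never from a script. Its argument "increments" is a list of rows, each an object with "grip": the opening, from 0 (shut) to 1 (fully open); "delta_pos": the shift along the world's x, y, z in m, a list of three; "twist": the turn about the world's z in degrees. A call has 1 to 10 rows; each row shifts and turns the commanded pose from where the row before left it; what a row does not reach is not made up. A row lasts 1/12 s, in which the tool goes at most 41.7 mm and 7.16 degrees, less where a joint would pass 70% of its speed; a pose out of reach is approached as far as the arm can. A call with a gripper value outside its range is refused whole. The fingers move at their own pace and stop on an object; "force" is the grip in N (left out, the last holds). Time passes only in rows, so rows that do not move let the fingers close. It gives the time, the measured TCP pose, the force and the opening at its end, in the units of the state.
- manip.get_state(): the state, without advancing time (a new reading comes with each control period).
- manip.get_image(name): name is "side" or "top" or "wrist"; returns a dict with "img" (384x512x3 uint8, red, green, blue), "fx", "fy", "cx", "cy" (pixels), "D" ([k1, k2, p1, p2, k3] as OpenCV has them; the pictures are not rectified), "rvec" (rotation vector, rad) and "tvec" (3), from world to camera coordinates, as OpenCV has them; the wrist camera has in their place "mount" (4x4, takes a point from camera to tool coordinates, whose origin is the TCP and whose axes are the tool frame's). Camera axes: x right, y down, z forward; pixel columns grow to the right and rows downward; lengths in m; the calibration is good to about 2 mm. A picture is of the moment at which its call begins: read the wrist's pose just before it. There is no depth.
- manip.sign_off(): hands the job in, once; it reports no verdict.
The state is a dict: "clock": time; "qpos": joint angles; "qd": joint speeds; "effort": joint torques, N m; "position": TCP position; "ee_rot": TCP orientation; "contact_force": force on the tool from outside, world axes, zero at the start; "moment": the same for the moment, N m; "width": finger opening in m.
Only numpy, scipy, OpenCV 4.12 (cv2) and the standard library are available. Lean on these libraries where they do the work, as an engineer would, in place of code of your own. Each camera call takes 0.05 s, during which the arm holds its last target. There are 200 camera calls.

## Working session

There is one attempt and no reset: what is moved stays moved. The work goes in short steps, Python scripts to look and compute and a tool call to move; the robot and the scene stay as the last step left them, time stands still between calls to the robot, and variables do not carry over. Pictures are saved under pics/ and viewed, about 8 in all and at most 12, crops included, and the job is handed in when it is done.

Besides the shell and the picture viewer there is one more tool, called after "Emit:" as name([rows], argument=value, ...), one row to a line, values as JSON. step_arm: Moves the arm, as the interface text tells. Its arguments: {"type":"object","properties":{"increments":{"type":"array"},"force":{"type":"number"}},"required":["increments"]}

```bash
ls; mkdir -p pics; cat > h.py <<'E'
import numpy as np, cv2
from rig import manip
def grab(n):
    s=manip.get_state(); d=manip.get_image(n)
    d['K']=np.array([[d['fx'],0,d['cx']],[0,d['fy'],d['cy']],[0,0,1.]]); d['D']=np.array(d['D'],float)
    if n=='wrist':
        w,x,y,z=s['ee_rot']; from scipy.spatial.transform import Rotation as R
        T=np.eye(4);T[:3,:3]=R.from_quat([x,y,z,w]).as_matrix();T[:3,3]=s['position']
        C=T@np.array(d['mount']); 
    else:
        C=np.eye(4);r=cv2.Rodrigues(np.array(d['rvec'],float))[0];C[:3,:3]=r.T;C[:3,3]=-r.T@np.array(d['tvec'],float).ravel()
    d['C']=C; return d
def save(d,f): np.savez('pics/'+f+'.npz',K=d['K'],D=d['D'],C=d['C'],img=d['img']); cv2.imwrite('pics/'+f+'.png',d['img'][:,:,::-1])
def px2w(d,uv,z):
    p=cv2.undistortPoints(np.array(uv,float).reshape(-1,1,2),d['K'],d['D']).reshape(-1,2)
    C=d['C'];r=np.c_[p,np.ones(len(p))]@C[:3,:3].T;z=np.broadcast_to(z,len(p))
    return C[:3,3]+r*((z-C[2,3])/r[:,2])[:,None]
def w2px(d,P):
    Ci=np.linalg.inv(d['C']);return cv2.projectPoints(np.array(P,float).reshape(-1,1,3),cv2.Rodrigues(Ci[:3,:3])[0],Ci[:3,3],d['K'],d['D'])[0].reshape(-1,2)
def crop(d,f,u0,v0,u1,v1,k): cv2.imwrite('pics/'+f+'.png',cv2.resize(np.ascontiguousarray(d['img'][v0:v1,u0:u1,::-1]),None,fx=k,fy=k,interpolation=cv2.INTER_CUBIC))
E
python3 - <<'E'
from h import *
for n in('top','side'):
    d=grab(n);save(d,n+'0');print(n,d['C'].round(3).tolist(),d['K'].round(1).tolist(),d['D'])
print(manip.get_state())
t=cv2.imread('pics/top0.png');cv2.imwrite('pics/top0b.png',cv2.resize(t,(800,600),interpolation=cv2.INTER_CUBIC))
E
```

```text
pics
top [[-0.002, -0.989, 0.149, 0.375], [-1.0, 0.002, -0.001, 0.037], [0.0, -0.149, -0.989, 1.214], [0.0, 0.0, 0.0, 1.0]] [[398.5, 0.0, 253.3], [0.0, 398.5, 191.9], [0.0, 0.0, 1.0]] [-0.13348678  0.          0.          0.          0.        ]
side [[0.994, -0.079, 0.072, 0.464], [-0.107, -0.682, 0.723, -0.715], [-0.008, -0.727, -0.687, 0.83], [0.0, 0.0, 0.0, 1.0]] [[427.0, 0.0, 250.4], [0.0, 427.0, 186.8], [0.0, 0.0, 1.0]] [-0.15858311  0.          0.          0.          0.        ]
{'clock': 0.1, 'qpos': array([ 1.02596200e+00,  2.76521743e-01,  1.50596413e+00,  4.56101442e-05,
        1.36070712e+00, -1.20987656e-01]), 'qd': array([ 2.48107560e-04, -7.59327538e-04, -4.01521152e-03, -5.11016685e-04,
       -4.57601581e-04,  2.38814865e-05]), 'effort': array([ 1.98870104e-03, -4.17699087e+01, -2.46404564e+01,  8.42021655e-05,
        5.80130465e-03,  3.14911165e-05]), 'position': array([0.23622857, 0.52373992, 0.23054882]), 'ee_rot': array([ 0.69108677,  0.14820693,  0.69148638, -0.1492661 ]), 'contact_force': array([ 0.12598279,  0.49330209, -0.55301074]), 'moment': array([ 0.03027057,  0.00857372, -0.0287242 ]), 'width': 0.0853967325580252}
```

View pics/top0b.png

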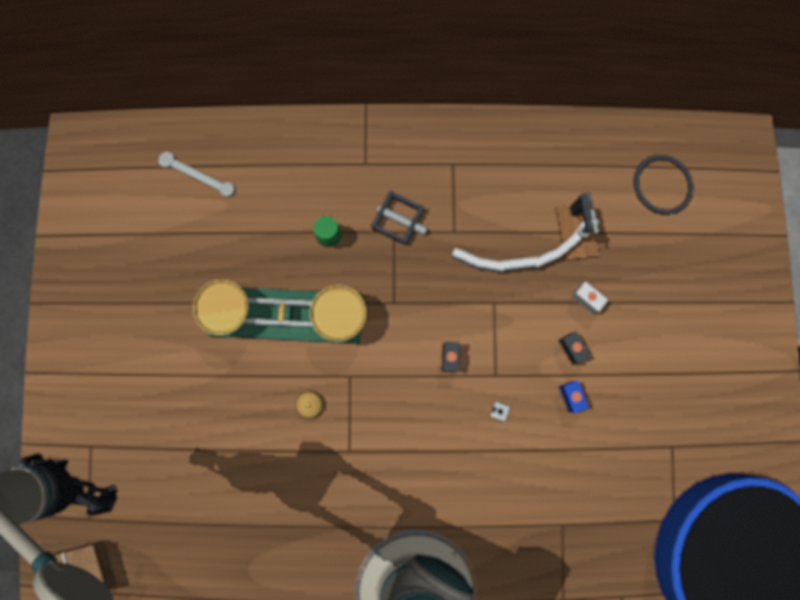

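View pics/side0.png

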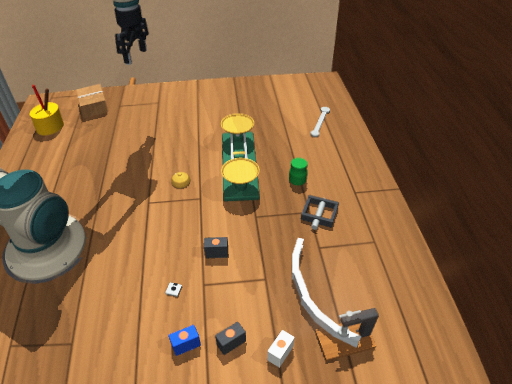

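The first picture (top, at 800 px) shows two dark blocks with a copper dot at (451,357) and (575,348). The lookalikes are the blue block at (575,397) and the white one at (592,297), and neither is meant. The scale is centred at about (281,312), with pans at (221,306) and (338,313). The rim runs from (455,252) to (590,225), with the clamp at its right end. The side view agrees: the dark blocks are at (216,247) and (231,337).

Close crops next.

```bash
python3 - <<'E'
from h import *
d=dict(np.load('pics/top0.npz'));e=dict(np.load('pics/side0.npz'))
crop(d,'c1',270,110,400,260,4)
crop(e,'c2',190,220,390,370,4)
E
```

```text
(no output)
```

View pics/c1.png

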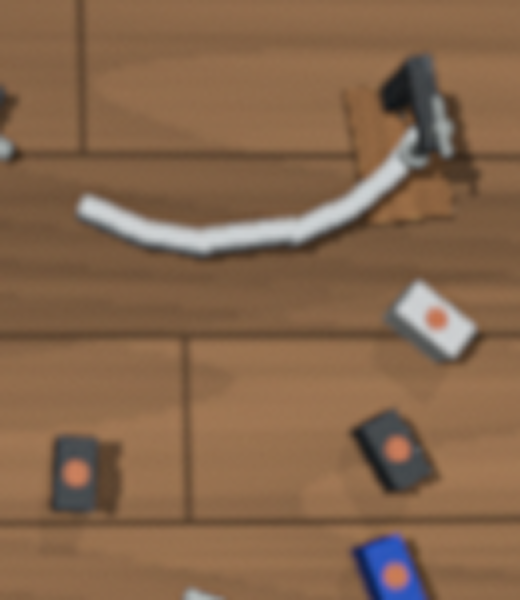

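View pics/c2.png

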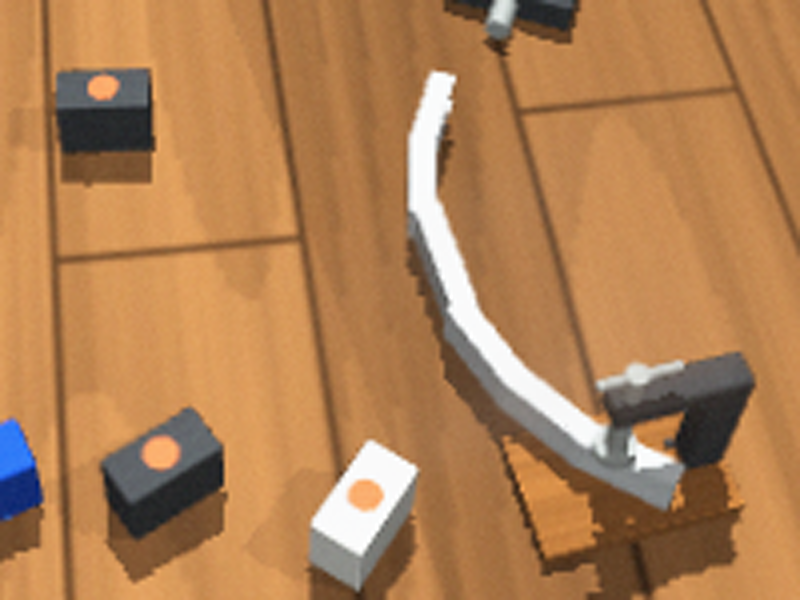

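The crops confirm two dark steel blocks with copper dots, at (76,473) and (397,449) in the top crop. The rim's flat middle spans about (205,248) to (298,237) there, and the clamp frame points up and slightly left.

```bash
python3 - <<'E'
from h import *
d=dict(np.load('pics/top0.npz'));e=dict(np.load('pics/side0.npz'))
ct=lambda L:np.array(L)/4-.375+[270,110]
cs=lambda L:np.array(L)/4-.375+[190,220]
def sh(n,d,uv,z): print(n,px2w(d,uv,z)[:,:2].round(4).tolist())
sh('dots top',d,ct([[76,473],[397,449],[437,319]]),.044)
sh('dots side',e,cs([[103,87],[161,453]]),.044)
for n,im,L in(('L top',d,ct([[55,437],[98,437],[97,510],[52,510]])),('L side',e,cs([[57,72],[150,68],[153,108],[58,112]])),('R top',d,ct([[390,410],[433,477],[400,491],[357,428]])),('R side',e,cs([[190,408],[222,452],[140,508],[103,465]]))):
    sh(n,im,L,.044)
sh('flat top',d,ct([[205,248],[298,238]]),.038)
sh('flat side',e,cs([[413,207],[450,314]]),.038)
sh('rim ends top (back edge)',d,ct([[88,203],[405,160]]),.038)
sh('clamp top frame',d,ct([[432,150],[420,58]]),.097)
sh('pad',d,ct([[345,90],[375,222],[455,212]]),.011)
m=lambda L:(np.array(L)+.5)/1.5625-.5
# pans: fit ellipse of yellow in top and side
for n,im in(('top',d),('side',e)):
    h=cv2.cvtColor(im['img'],cv2.COLOR_RGB2HSV);k=cv2.inRange(h,(18,120,90),(32,255,255))
    N,_,st,c=cv2.connectedComponentsWithStats(k)
    for i in range(1,N):
        if st[i,4]>100: print(n,st[i].tolist(),c[i].round(1),px2w(im,[c[i]],.078)[0].round(4))
sh('scale base',d,m([[211,336],[359,344],[360,292]]),.016)
sh('pedal',d,m([[399,218]]),.011);sh('jar',d,m([[327,229]]),.065);sh('bell',d,m([[309,404]]),.031);sh('wrench',d,m([[500,411]]),.007)
E
```

```text
dots top [[0.4443, -0.067], [0.4605, -0.3069], [0.5582, -0.342]]
dots side [[0.4436, -0.065], [0.4601, -0.305]]
L top [[0.4708, -0.0519], [0.4707, -0.0836], [0.4172, -0.0821], [0.4173, -0.0491]]
L side [[0.4167, -0.0504], [0.4723, -0.0534], [0.472, -0.0841], [0.4163, -0.081]]
R top [[0.4897, -0.3027], [0.4395, -0.3335], [0.4294, -0.308], [0.4764, -0.2771]]
R side [[0.4767, -0.2813], [0.4904, -0.3077], [0.4476, -0.3337], [0.4308, -0.3086]]
flat top [[0.6137, -0.1678], [0.6215, -0.2392]]
flat side [[0.612, -0.1669], [0.6196, -0.2381]]
rim ends top (back edge) [[0.6485, -0.0798], [0.6829, -0.3254]]
clamp top frame [[0.6752, -0.3279], [0.7455, -0.3231]]
pad [[0.7468, -0.2884], [0.64, -0.3071], [0.6483, -0.3717]]
top [123, 179, 35, 35, 959] [140.2 195.9] [0.5351 0.3655 0.078 ]
top [199, 182, 36, 35, 988] [216.5 199.5] [0.5243 0.1424 0.078 ]
top [189, 250, 17, 18, 245] [197.2 258.5] [0.3559 0.1955 0.078 ]
side [29, 102, 35, 34, 832] [ 46.4 118.7] [-0.0876  0.4775  0.078 ]
side [221, 113, 34, 21, 555] [237. 123.] [0.5322 0.3643 0.078 ]
side [221, 158, 39, 26, 791] [239.9 170.4] [0.5217 0.1439 0.078 ]
side [171, 172, 19, 16, 244] [180.3 179.6] [0.3625 0.1256 0.078 ]
scale base [[0.4854, 0.3979], [0.4701, 0.108], [0.5717, 0.1067]]
pedal [[0.7222, 0.0302]]
jar [[0.6854, 0.1677]]
bell [[0.3555, 0.201]]
wrench [[0.3407, -0.1632]]
```

Emit:
step_arm([
  {"grip": 1, "delta_pos": [0.0093, -0.0346, 0], "twist": -5.175},
  {"grip": 1, "delta_pos": [0.0093, -0.0346, 0], "twist": -5.175},
  {"grip": 1, "delta_pos": [0.0093, -0.0346, 0], "twist": -5.175},
  {"grip": 1, "delta_pos": [0.0093, -0.0346, 0], "twist": -5.175},
  {"grip": 1, "delta_pos": [0.0093, -0.0346, 0], "twist": -5.175},
  {"grip": 1, "delta_pos": [0.0093, -0.0346, 0], "twist": -5.175},
  {"grip": 1, "delta_pos": [0.0093, -0.0346, 0], "twist": -5.175},
  {"grip": 1, "delta_pos": [0.0093, -0.0346, 0], "twist": -5.175},
])

```text
clock: 0.77
position: [0.3105, 0.2456, 0.2311]
ee_rot: [0.593, 0.384, 0.593, -0.385]
contact_force: [1.5, 0.2, -0.2]
width: 0.0855
```

Emit:
step_arm([
  {"grip": 1, "delta_pos": [0.0093, -0.0346, 0], "twist": -5.175},
  {"grip": 1, "delta_pos": [0.0093, -0.0346, 0], "twist": -5.175},
  {"grip": 1, "delta_pos": [0.0093, -0.0346, 0], "twist": -5.175},
  {"grip": 1, "delta_pos": [0.0093, -0.0346, 0], "twist": -5.175},
  {"grip": 1, "delta_pos": [0.0093, -0.0346, 0], "twist": -5.175},
  {"grip": 1, "delta_pos": [0.0093, -0.0346, 0], "twist": -5.175},
  {"grip": 1, "delta_pos": [0.0093, -0.0346, 0], "twist": -5.175},
  {"grip": 1, "delta_pos": [0.0093, -0.0346, 0], "twist": -5.175},
])

```text
clock: 1.43
position: [0.385, -0.0312, 0.2312]
ee_rot: [0.419, 0.57, 0.419, -0.57]
contact_force: [0.3, 0.5, -0.4]
width: 0.0857
```

Emit:
step_arm([
  {"grip": 1, "delta_pos": [0.0093, -0.0346, 0], "twist": -5.175},
  {"grip": 1, "delta_pos": [0.0093, -0.0346, 0], "twist": -5.175},
  {"grip": 1, "delta_pos": [0.0093, -0.0346, 0], "twist": -5.175},
  {"grip": 1, "delta_pos": [0.0093, -0.0346, 0], "twist": -5.175},
  {"grip": 1, "delta_pos": [0.0093, -0.0346, 0], "twist": -5.175},
  {"grip": 1, "delta_pos": [0.0093, -0.0346, 0], "twist": -5.175},
  {"grip": 1, "delta_pos": [0.0093, -0.0346, 0], "twist": -5.175},
  {"grip": 1, "delta_pos": [0.0093, -0.0346, 0], "twist": -5.175},
  {"grip": 1, "delta_pos": [0, 0, 0], "twist": 0},
])

```text
clock: 2.18
position: [0.4613, -0.313, 0.2303]
ee_rot: [-0.191, -0.681, -0.188, 0.681]
contact_force: [0.8, -0.0, 1.0]
width: 0.0856
```

```bash
cat > st.py <<'E'
from h import *
from scipy.spatial.transform import Rotation as R
s=manip.get_state();w,x,y,z=s['ee_rot'];M=R.from_quat([x,y,z,w]).as_matrix()
print(s['clock'],s['position'].round(4),'jaw',np.degrees(np.arctan2(M[1,1],M[0,1])).round(2),'down',M[:,0].round(3),'F',s['contact_force'].round(2),'w',round(s['width'],4),'q',s['qpos'].round(2))
E
python3 st.py; python3 - <<'E'
from h import *
d=grab('wrist');save(d,'w1');print(w2px(d,[[.4603,-.306,.044],[.366,-.305,.044]]))
E
```

```text
2.1833 [ 0.4613 -0.313   0.2303] jaw -58.85 down [ 0.001 -0.005 -1.   ] F [ 0.77 -0.01  1.03] w 0.0856 q [-0.72  0.25  1.55 -0.    1.34  0.31]
[[257.63997051 167.36630273]
 [210.88800931 242.5120905 ]]
```

View pics/w1.png

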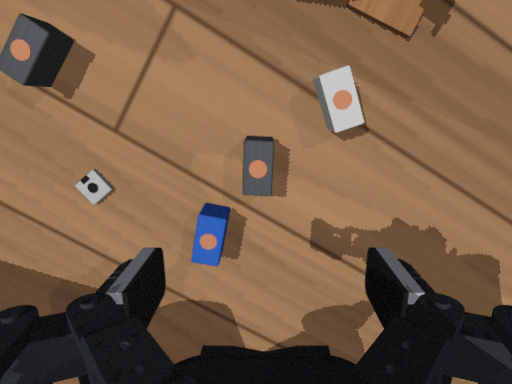

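The wrist view shows the chosen dark block at (257,169), where the estimate predicted (258,167), and lined up with the jaws. The blue block is at (209,242) and the white one at (343,100). I'll descend and grip.

Emit:
step_arm([
  {"grip": 1, "delta_pos": [0.001, 0.0007, -0.03], "twist": 0},
  {"grip": 1, "delta_pos": [0, 0, -0.03], "twist": 0},
  {"grip": 1, "delta_pos": [0, 0, -0.03], "twist": 0},
  {"grip": 1, "delta_pos": [0, 0, -0.03], "twist": 0},
  {"grip": 1, "delta_pos": [0, 0, -0.03], "twist": 0},
  {"grip": 1, "delta_pos": [0, 0, -0.02], "twist": 0},
  {"grip": 1, "delta_pos": [0, 0, -0.02], "twist": 0},
  {"grip": 1, "delta_pos": [0, 0, -0.015], "twist": 0},
  {"grip": 1, "delta_pos": [0, 0, -0.012], "twist": 0},
  {"grip": 1, "delta_pos": [0, 0, 0], "twist": 0},
])

```text
clock: 3.07
position: [0.4586, -0.3027, 0.012]
ee_rot: [-0.191, -0.679, -0.195, 0.682]
contact_force: [-0.1, 0.3, -0.3]
width: 0.0857
```

Emit:
step_arm([
  {"grip": 0, "delta_pos": [0, 0, 0], "twist": 0},
  {"grip": 0, "delta_pos": [0, 0, 0], "twist": 0},
  {"grip": 0, "delta_pos": [0, 0, 0], "twist": 0},
  {"grip": 0, "delta_pos": [0, 0, 0], "twist": 0},
  {"grip": 0, "delta_pos": [0, 0, 0], "twist": 0},
  {"grip": 0, "delta_pos": [0, 0, 0], "twist": 0},
  {"grip": 0, "delta_pos": [0, 0, 0], "twist": 0},
  {"grip": 0, "delta_pos": [0, 0, 0], "twist": 0},
], force=50)

```text
clock: 3.73
position: [0.4612, -0.3059, 0.0155]
ee_rot: [0.193, 0.681, 0.192, -0.68]
contact_force: [0.0, 1.4, 6.0]
width: 0.0297
```

```bash
python3 st.py
```

```text
3.7333 [ 0.4612 -0.3059  0.0155] jaw -58.49 down [ 0.002 -0.001 -1.   ] F [0.01 1.38 6.01] w 0.0297 q [-0.71  0.45  1.85  0.    0.84  0.31]
```

Emit:
step_arm([
  {"grip": 0, "delta_pos": [0, 0, 0.01], "twist": 0},
  {"grip": 0, "delta_pos": [0, 0, 0.02], "twist": 0},
  {"grip": 0, "delta_pos": [0, 0, 0.03], "twist": 0},
  {"grip": 0, "delta_pos": [0, 0, 0.03], "twist": 0},
  {"grip": 0, "delta_pos": [0, 0, 0.03], "twist": 0},
  {"grip": 0, "delta_pos": [0, 0, 0.02], "twist": 0},
  {"grip": 0, "delta_pos": [0, 0, 0.01], "twist": 0},
  {"grip": 0, "delta_pos": [0, 0, 0], "twist": 0},
  {"grip": 0, "delta_pos": [0, 0, 0], "twist": 0},
  {"grip": 0, "delta_pos": [0, 0, 0], "twist": 0},
])

```text
clock: 4.57
position: [0.4594, -0.3045, 0.1623]
ee_rot: [-0.191, -0.68, -0.193, 0.681]
contact_force: [-0.4, 0.1, -4.9]
width: 0.0294
```

```bash
python3 st.py
```

```text
4.5667 [ 0.4594 -0.3045  0.1623] jaw -58.48 down [-0.003  0.003 -1.   ] F [-0.43  0.11 -4.92] w 0.0294 q [-0.71  0.29  1.66 -0.    1.19  0.31]
```

Emit:
step_arm([
  {"grip": 0, "delta_pos": [0.0018, 0.0166, 0], "twist": -2.55},
  {"grip": 0, "delta_pos": [0.0036, 0.0335, 0], "twist": -2.55},
  {"grip": 0, "delta_pos": [0.0036, 0.0335, 0], "twist": -2.55},
  {"grip": 0, "delta_pos": [0.0036, 0.0335, 0], "twist": -2.55},
  {"grip": 0, "delta_pos": [0.0036, 0.0335, 0], "twist": -2.55},
  {"grip": 0, "delta_pos": [0.0036, 0.0335, 0], "twist": -2.55},
  {"grip": 0, "delta_pos": [0.0036, 0.0335, 0], "twist": -2.55},
  {"grip": 0, "delta_pos": [0.0036, 0.0335, 0], "twist": -2.55},
  {"grip": 0, "delta_pos": [0.0036, 0.0335, 0], "twist": -2.55},
  {"grip": 0, "delta_pos": [0.0036, 0.0335, 0], "twist": -2.55},
])

```text
clock: 5.4
position: [0.4934, 0.0143, 0.1624]
ee_rot: [-0.036, -0.705, -0.036, 0.708]
contact_force: [0.0, 0.2, -5.0]
width: 0.0294
```

Emit:
step_arm([
  {"grip": 0, "delta_pos": [0.0036, 0.0335, 0], "twist": 0},
  {"grip": 0, "delta_pos": [0.0036, 0.0335, 0], "twist": 0},
  {"grip": 0, "delta_pos": [0.0036, 0.0335, 0], "twist": 0},
  {"grip": 0, "delta_pos": [0.0036, 0.0335, 0], "twist": 0},
  {"grip": 0, "delta_pos": [0.0036, 0.0335, 0], "twist": 0},
  {"grip": 0, "delta_pos": [0.0036, 0.0335, 0], "twist": 0},
  {"grip": 0, "delta_pos": [0.0036, 0.0335, 0], "twist": 0},
  {"grip": 0, "delta_pos": [0.0036, 0.0335, 0], "twist": 0},
  {"grip": 0, "delta_pos": [0.0036, 0.0335, 0], "twist": 0},
  {"grip": 0, "delta_pos": [0.0036, 0.0335, 0], "twist": 0},
])

```text
clock: 6.23
position: [0.5296, 0.3486, 0.1616]
ee_rot: [-0.038, -0.705, -0.036, 0.708]
contact_force: [1.1, -1.0, -4.2]
width: 0.0294
```

Emit:
step_arm([
  {"grip": 0, "delta_pos": [0.0014, 0.0174, 0], "twist": 0},
  {"grip": 0, "delta_pos": [0, 0, 0], "twist": 0},
  {"grip": 0, "delta_pos": [0, 0, 0], "twist": 0},
  {"grip": 0, "delta_pos": [0, 0, 0], "twist": 0},
  {"grip": 0, "delta_pos": [0, 0, 0], "twist": 0},
])

```text
clock: 6.65
position: [0.5317, 0.3636, 0.1631]
ee_rot: [-0.037, -0.705, -0.036, 0.707]
contact_force: [-0.6, 0.2, -6.0]
width: 0.0292
```

```bash
python3 st.py
```

```text
6.65 [0.5317 0.3636 0.1631] jaw -84.03 down [-0.002 -0.002 -1.   ] F [-0.56  0.25 -5.96] w 0.0292 q [ 0.49  0.42  1.45 -0.    1.27  1.96]
```

Emit:
step_arm([
  {"grip": 0, "delta_pos": [0.001, 0.001, -0.015], "twist": 0},
  {"grip": 0, "delta_pos": [0, 0, -0.02], "twist": 0},
  {"grip": 0, "delta_pos": [0, 0, -0.015], "twist": 0},
  {"grip": 0, "delta_pos": [0, 0, -0.01], "twist": 0},
  {"grip": 0, "delta_pos": [0, 0, -0.006], "twist": 0},
  {"grip": 0, "delta_pos": [0, 0, -0.003], "twist": 0},
  {"grip": 0, "delta_pos": [0, 0, -0.0015], "twist": 0},
  {"grip": 0, "delta_pos": [0, 0, -0.0015], "twist": 0},
  {"grip": 0, "delta_pos": [0, 0, -0.0015], "twist": 0},
  {"grip": 0, "delta_pos": [0, 0, -0.0015], "twist": 0},
])

```text
clock: 7.48
position: [0.5337, 0.3663, 0.0901]
ee_rot: [0.037, 0.707, 0.037, -0.706]
contact_force: [-1.0, 0.4, -5.1]
width: 0.0299
```

Emit:
step_arm([
  {"grip": 0, "delta_pos": [0, 0, -0.0015], "twist": 0},
  {"grip": 0, "delta_pos": [0, 0, -0.0015], "twist": 0},
  {"grip": 0, "delta_pos": [0, 0, -0.0015], "twist": 0},
  {"grip": 0, "delta_pos": [0, 0, -0.0015], "twist": 0},
  {"grip": 0, "delta_pos": [0, 0, -0.0015], "twist": 0},
  {"grip": 0, "delta_pos": [0, 0, -0.001], "twist": 0},
  {"grip": 0, "delta_pos": [0, 0, 0], "twist": 0},
  {"grip": 0, "delta_pos": [0, 0, 0], "twist": 0},
])

```text
clock: 8.15
position: [0.533, 0.3658, 0.0806]
ee_rot: [-0.037, -0.706, -0.037, 0.706]
contact_force: [-0.3, 0.2, -5.4]
width: 0.0293
```

```bash
python3 st.py; python3 - <<'E'
from h import *
for n in('top','side'): save(grab(n),n+'1')
e=dict(np.load('pics/side1.npz'));crop(e,'c3',200,70,320,190,5)
E
```

```text
8.15 [0.533  0.3658 0.0806] jaw -83.98 down [-0.001 -0.    -1.   ] F [-0.34  0.24 -5.43] w 0.0293 q [ 0.49  0.49  1.56 -0.    1.09  1.96]
```

View pics/c3.png

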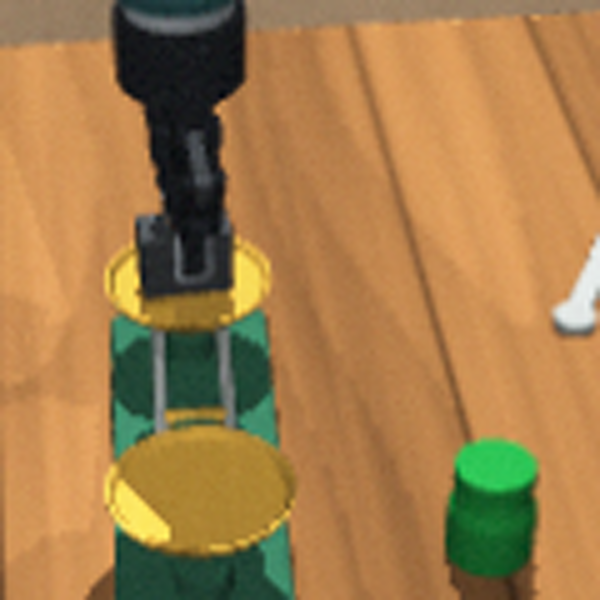

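The block is over the far pan and near its floor, at about (185,270) in the crop. The tool still carries about 5.4 N, so I'll lower further.

Emit:
step_arm([
  {"grip": 0, "delta_pos": [0, 0, -0.001], "twist": 0},
  {"grip": 0, "delta_pos": [0, 0, -0.001], "twist": 0},
  {"grip": 0, "delta_pos": [0, 0, 0], "twist": 0},
  {"grip": 0, "delta_pos": [0, 0, 0], "twist": 0},
])

```text
clock: 8.58
position: [0.5335, 0.3661, 0.0796]
ee_rot: [0.037, 0.706, 0.037, -0.706]
contact_force: [-0.5, -0.1, 0.9]
width: 0.0296
```

Emit:
step_arm([
  {"grip": 0, "delta_pos": [0, 0, -0.001], "twist": 0},
  {"grip": 0, "delta_pos": [0, 0, -0.001], "twist": 0},
  {"grip": 0, "delta_pos": [0, 0, 0], "twist": 0},
  {"grip": 0, "delta_pos": [0, 0, 0], "twist": 0},
])

```text
clock: 8.92
position: [0.5335, 0.3661, 0.0795]
ee_rot: [0.037, 0.707, 0.037, -0.706]
contact_force: [-4.1, -2.0, 10.4]
width: 0.0298
```

Emit:
step_arm([
  {"grip": 0, "delta_pos": [0, 0, -0.001], "twist": 0},
  {"grip": 0, "delta_pos": [0, 0, 0], "twist": 0},
  {"grip": 0, "delta_pos": [0, 0, 0], "twist": 0},
])

```text
clock: 9.17
position: [0.5335, 0.3661, 0.0795]
ee_rot: [0.037, 0.707, 0.037, -0.705]
contact_force: [-4.5, -1.5, 14.7]
width: 0.0296
```

Emit:
step_arm([
  {"grip": 0, "delta_pos": [0, 0, 0.001], "twist": 0},
  {"grip": 0, "delta_pos": [0, 0, 0.001], "twist": 0},
  {"grip": 0.62, "delta_pos": [0, 0, 0], "twist": 0},
  {"grip": 0.62, "delta_pos": [0, 0, 0], "twist": 0},
  {"grip": 0.62, "delta_pos": [0, 0, 0], "twist": 0},
  {"grip": 0.62, "delta_pos": [0, 0, 0], "twist": 0},
  {"grip": 0.62, "delta_pos": [0, 0, 0.01], "twist": 0},
  {"grip": 0.62, "delta_pos": [0, 0, 0.025], "twist": 0},
  {"grip": 0.62, "delta_pos": [0, 0, 0.03], "twist": 0},
  {"grip": 0.62, "delta_pos": [0, 0, 0.03], "twist": 0},
])

```text
clock: 10.0
position: [0.533, 0.3658, 0.1738]
ee_rot: [-0.037, -0.706, -0.037, 0.707]
contact_force: [0.3, 0.6, -0.4]
width: 0.0526
```

Emit:
step_arm([
  {"grip": 0.62, "delta_pos": [-0.003, -0.016, 0], "twist": -1},
  {"grip": 0.8, "delta_pos": [-0.0064, -0.031, 0], "twist": -1},
  {"grip": 1, "delta_pos": [-0.0064, -0.031, 0], "twist": -1},
  {"grip": 1, "delta_pos": [-0.0064, -0.031, 0], "twist": -1},
  {"grip": 1, "delta_pos": [-0.0064, -0.031, 0], "twist": -1},
  {"grip": 1, "delta_pos": [-0.0064, -0.031, 0], "twist": -1},
  {"grip": 1, "delta_pos": [-0.0064, -0.031, 0], "twist": -1},
  {"grip": 1, "delta_pos": [-0.0064, -0.031, 0], "twist": -1},
  {"grip": 1, "delta_pos": [-0.0064, -0.031, 0], "twist": -1},
])

```text
clock: 10.75
position: [0.4788, 0.1006, 0.1736]
ee_rot: [-0.019, 0.707, -0.019, -0.706]
contact_force: [0.5, -0.4, 0.2]
width: 0.0855
```

Emit:
step_arm([
  {"grip": 1, "delta_pos": [-0.0064, -0.031, 0], "twist": 0},
  {"grip": 1, "delta_pos": [-0.0064, -0.031, 0], "twist": 0},
  {"grip": 1, "delta_pos": [-0.0064, -0.031, 0], "twist": 0},
  {"grip": 1, "delta_pos": [-0.0064, -0.031, 0], "twist": 0},
  {"grip": 1, "delta_pos": [-0.0064, -0.031, 0], "twist": 0},
  {"grip": 1, "delta_pos": [-0.0033, -0.0135, 0], "twist": 0},
  {"grip": 1, "delta_pos": [0, 0, 0], "twist": 0},
  {"grip": 1, "delta_pos": [0, 0, 0], "twist": 0},
])

```text
clock: 11.42
position: [0.444, -0.067, 0.1734]
ee_rot: [-0.019, 0.707, -0.019, -0.706]
contact_force: [-0.1, 0.9, -0.2]
width: 0.0856
```

```bash
python3 st.py; python3 - <<'E'
from h import *
d=grab('top');save(d,'top2')
e=grab('wrist');save(e,'w2')
print(w2px(e,[[.444,-.066,.044]]))
h=cv2.cvtColor(e['img'],cv2.COLOR_RGB2HSV);k=cv2.inRange(h,(4,120,150),(12,255,255))
N,_,st,c=cv2.connectedComponentsWithStats(k)
for i in range(1,N):
    if st[i,4]>80: print(st[i].tolist(),c[i].round(1),px2w(e,[c[i]],.044)[0].round(4))
a=cv2.resize(np.ascontiguousarray(d['img'][150:240,100:260,::-1]),None,fx=4,fy=4,interpolation=cv2.INTER_CUBIC)[:,:512]
b=e['img'][:240,:,::-1]
cv2.imwrite('pics/m2.png',np.vstack([a[:, :512],b]))
E
```

```text
11.4167 [ 0.444  -0.067   0.1734] jaw -93.12 down [ 0.001  0.    -1.   ] F [-0.14  0.87 -0.23] w 0.0856 q [-0.31  0.13  1.85  0.    1.16  1.32]
[[264.38879181 184.47497511]]
[256, 177, 20, 19, 316] [265.1 185.9] [ 0.4427 -0.0665  0.044 ]
```

View pics/m2.png

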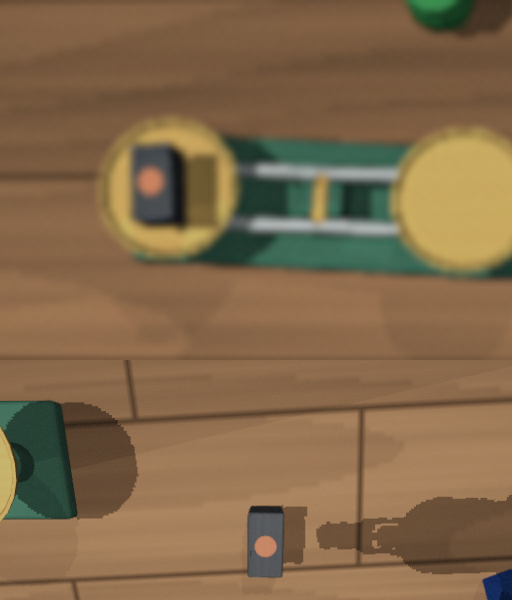

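The first block stands upright in the middle of the left pan. Block 2 is under the jaws and aligned: the dot measures (0.4427,-0.0665) against an estimate of (0.444,-0.066).

Emit:
step_arm([
  {"grip": 1, "delta_pos": [-0.001, 0, -0.03], "twist": 0},
  {"grip": 1, "delta_pos": [0, 0, -0.03], "twist": 0},
  {"grip": 1, "delta_pos": [0, 0, -0.03], "twist": 0},
  {"grip": 1, "delta_pos": [0, 0, -0.03], "twist": 0},
  {"grip": 1, "delta_pos": [0, 0, -0.02], "twist": 0},
  {"grip": 1, "delta_pos": [0, 0, -0.012], "twist": 0},
  {"grip": 1, "delta_pos": [0, 0, -0.008], "twist": 0},
  {"grip": 1, "delta_pos": [0, 0, 0], "twist": 0},
])

```text
clock: 12.18
position: [0.4421, -0.0653, 0.0115]
ee_rot: [0.018, -0.706, 0.017, 0.708]
contact_force: [0.6, 0.1, 0.2]
width: 0.0854
```

Emit:
step_arm([
  {"grip": 0, "delta_pos": [0, 0, 0], "twist": 0},
  {"grip": 0, "delta_pos": [0, 0, 0], "twist": 0},
  {"grip": 0, "delta_pos": [0, 0, 0], "twist": 0},
  {"grip": 0, "delta_pos": [0, 0, 0], "twist": 0},
  {"grip": 0, "delta_pos": [0, 0, 0], "twist": 0},
  {"grip": 0, "delta_pos": [0, 0, 0], "twist": 0},
  {"grip": 0, "delta_pos": [0, 0, 0], "twist": 0},
  {"grip": 0, "delta_pos": [0, 0, 0], "twist": 0},
], force=50)

```text
clock: 12.85
position: [0.4435, -0.0667, 0.0138]
ee_rot: [-0.018, 0.708, -0.019, -0.706]
contact_force: [-0.1, 1.3, 6.9]
width: 0.0294
```

```bash
python3 st.py
```

```text
12.85 [ 0.4435 -0.0667  0.0138] jaw -93.0 down [ 0.002 -0.    -1.   ] F [-0.05  1.29  6.88] w 0.0294 q [-0.3   0.33  2.08  0.    0.73  1.32]
```

Emit:
step_arm([
  {"grip": 0, "delta_pos": [0, 0, 0.01], "twist": 0},
  {"grip": 0, "delta_pos": [0, 0, 0.02], "twist": 0},
  {"grip": 0, "delta_pos": [0, 0, 0.03], "twist": 0},
  {"grip": 0, "delta_pos": [0, 0, 0.03], "twist": 0},
  {"grip": 0, "delta_pos": [0, 0, 0.03], "twist": 0},
  {"grip": 0, "delta_pos": [0, 0, 0.02], "twist": 0},
  {"grip": 0, "delta_pos": [0, 0, 0.01], "twist": 0},
  {"grip": 0, "delta_pos": [0, 0, 0], "twist": 0},
  {"grip": 0, "delta_pos": [0, 0, 0], "twist": 0},
  {"grip": 0, "delta_pos": [0, 0, 0], "twist": 0},
])

```text
clock: 13.68
position: [0.4415, -0.0662, 0.1615]
ee_rot: [0.019, -0.706, 0.018, 0.708]
contact_force: [-0.3, -0.4, -4.2]
width: 0.0293
```

```bash
python3 st.py
```

```text
13.6833 [ 0.4415 -0.0662  0.1615] jaw -92.99 down [-0.003  0.001 -1.   ] F [-0.28 -0.45 -4.18] w 0.0293 q [-0.3   0.14  1.87 -0.    1.13  1.32]
```

Emit:
step_arm([
  {"grip": 0, "delta_pos": [0.005, 0.0131, 0], "twist": 1},
  {"grip": 0, "delta_pos": [0.01, 0.0261, 0], "twist": 1},
  {"grip": 0, "delta_pos": [0.01, 0.0261, 0], "twist": 1},
  {"grip": 0, "delta_pos": [0.01, 0.0261, 0], "twist": 1},
  {"grip": 0, "delta_pos": [0.01, 0.0261, 0], "twist": 1},
  {"grip": 0, "delta_pos": [0.01, 0.0261, 0], "twist": 1},
  {"grip": 0, "delta_pos": [0.01, 0.0261, 0], "twist": 1},
  {"grip": 0, "delta_pos": [0.01, 0.0261, 0], "twist": 1},
  {"grip": 0, "delta_pos": [0.005, 0.0132, 0], "twist": 1},
  {"grip": 0, "delta_pos": [0, 0, 0], "twist": 0},
])

```text
clock: 14.52
position: [0.5231, 0.145, 0.161]
ee_rot: [-0.038, -0.705, -0.039, 0.707]
contact_force: [0.3, -0.9, -2.9]
width: 0.0292
```

Emit:
step_arm([
  {"grip": 0, "delta_pos": [0, 0, -0.015], "twist": 0},
  {"grip": 0, "delta_pos": [0, 0, -0.02], "twist": 0},
  {"grip": 0, "delta_pos": [0, 0, -0.01], "twist": 0},
  {"grip": 0, "delta_pos": [0, 0, -0.007], "twist": 0},
  {"grip": 0, "delta_pos": [0, 0, -0.003], "twist": 0},
  {"grip": 0, "delta_pos": [0, 0, -0.002], "twist": 0},
  {"grip": 0, "delta_pos": [0, 0, 0], "twist": 0},
  {"grip": 0, "delta_pos": [0, 0, 0], "twist": 0},
  {"grip": 0, "delta_pos": [0, 0, 0], "twist": 0},
])

```text
clock: 15.27
position: [0.5234, 0.1425, 0.1066]
ee_rot: [0.037, 0.707, 0.037, -0.706]
contact_force: [0.4, -0.3, -4.3]
width: 0.0294
```

```bash
python3 st.py
```

```text
15.2667 [0.5234 0.1425 0.1066] jaw -83.99 down [ 0.002  0.    -1.   ] F [ 0.4  -0.34 -4.27] w 0.0294 q [ 0.14  0.33  1.76 -0.    1.05  1.6 ]
```

Emit:
step_arm([
  {"grip": 0, "delta_pos": [0, 0, -0.002], "twist": 0},
  {"grip": 0, "delta_pos": [0, 0, -0.002], "twist": 0},
  {"grip": 0, "delta_pos": [0, 0, -0.002], "twist": 0},
  {"grip": 0, "delta_pos": [0, 0, -0.0015], "twist": 0},
  {"grip": 0, "delta_pos": [0, 0, 0], "twist": 0},
  {"grip": 0, "delta_pos": [0, 0, 0], "twist": 0},
])

```text
clock: 15.77
position: [0.5227, 0.1425, 0.0982]
ee_rot: [-0.037, -0.706, -0.037, 0.706]
contact_force: [-0.4, 0.3, -4.1]
width: 0.0296
```

Emit:
step_arm([
  {"grip": 0, "delta_pos": [0, 0, -0.001], "twist": 0},
  {"grip": 0, "delta_pos": [0, 0, 0], "twist": 0},
  {"grip": 0, "delta_pos": [0, 0, 0], "twist": 0},
])

```text
clock: 16.02
position: [0.5229, 0.1425, 0.0978]
ee_rot: [0.037, 0.706, 0.037, -0.706]
contact_force: [-0.9, -0.1, -0.0]
width: 0.0294
```

Emit:
step_arm([
  {"grip": 0, "delta_pos": [0, 0, -0.001], "twist": 0},
  {"grip": 0, "delta_pos": [0, 0, 0], "twist": 0},
  {"grip": 0, "delta_pos": [0, 0, 0], "twist": 0},
])

```text
clock: 16.27
position: [0.5229, 0.1425, 0.0966]
ee_rot: [0.037, 0.706, 0.037, -0.706]
contact_force: [-1.2, 0.0, 1.2]
width: 0.0292
```

Emit:
step_arm([
  {"grip": 0, "delta_pos": [0, 0, -0.001], "twist": 0},
  {"grip": 0, "delta_pos": [0, 0, 0], "twist": 0},
  {"grip": 0, "delta_pos": [0, 0, 0], "twist": 0},
])

```text
clock: 16.52
position: [0.5228, 0.1425, 0.0953]
ee_rot: [0.037, 0.706, 0.037, -0.706]
contact_force: [-1.1, 0.1, 1.6]
width: 0.0292
```

Pushing the pan down takes about 1.5 N more than this block's own weight, so the left block looks heavier. I'll come back up to the pan's rest height and release.

Emit:
step_arm([
  {"grip": 0, "delta_pos": [0, 0, 0.001], "twist": 0},
  {"grip": 0, "delta_pos": [0, 0, 0.001], "twist": 0},
  {"grip": 0, "delta_pos": [0, 0, 0.0005], "twist": 0},
  {"grip": 0.62, "delta_pos": [0, 0, 0], "twist": 0},
  {"grip": 0.62, "delta_pos": [0, 0, 0], "twist": 0},
  {"grip": 0.62, "delta_pos": [0, 0, 0], "twist": 0},
  {"grip": 0.62, "delta_pos": [0, 0, 0], "twist": 0},
  {"grip": 0.62, "delta_pos": [0, 0, 0.01], "twist": 0},
  {"grip": 0.62, "delta_pos": [0, 0, 0.02], "twist": 0},
  {"grip": 0.62, "delta_pos": [0, 0, 0.025], "twist": 0},
])

```text
clock: 17.35
position: [0.5216, 0.1423, 0.1526]
ee_rot: [-0.037, -0.705, -0.037, 0.707]
contact_force: [1.0, 0.3, -0.1]
width: 0.0531
```

Emit:
step_arm([
  {"grip": 0.62, "delta_pos": [0, 0, 0.02], "twist": 0},
  {"grip": 0.62, "delta_pos": [0, 0.01, 0.01], "twist": 0},
  {"grip": 0.62, "delta_pos": [-0.03, 0.01, 0], "twist": 0},
  {"grip": 0.62, "delta_pos": [-0.03, 0.01, 0], "twist": 0},
  {"grip": 0.62, "delta_pos": [-0.03, 0.01, 0], "twist": 0},
  {"grip": 0.62, "delta_pos": [-0.03, 0.01, 0], "twist": 0},
  {"grip": 0.62, "delta_pos": [0, 0, 0], "twist": 0},
  {"grip": 0.62, "delta_pos": [0, 0, 0], "twist": 0},
  {"grip": 0.62, "delta_pos": [0, 0, 0], "twist": 0},
  {"grip": 0.62, "delta_pos": [0, 0, 0], "twist": 0},
])

```text
clock: 18.18
position: [0.4042, 0.1924, 0.1834]
ee_rot: [0.037, 0.707, 0.037, -0.705]
contact_force: [0.2, -0.3, -0.8]
width: 0.0531
```

```bash
python3 st.py; python3 - <<'E'
from h import *
d=grab('top');save(d,'top3')
e=grab('side');save(e,'side3')
a=cv2.resize(np.ascontiguousarray(d['img'][170:230,110:250,::-1]),None,fx=4,fy=4,interpolation=cv2.INTER_CUBIC)
b=cv2.resize(np.ascontiguousarray(e['img'][90:200,190:330,::-1]),None,fx=4,fy=4,interpolation=cv2.INTER_CUBIC)
o=np.vstack([b[:360],a]);cv2.imwrite('pics/m3.png',o);print(o.shape)
E
```

```text
18.1833 [0.4042 0.1924 0.1834] jaw -84.0 down [ 0.002  0.    -1.   ] F [ 0.19 -0.29 -0.79] w 0.0531 q [ 0.29  0.12  1.84 -0.    1.18  1.76]
(600, 560, 3)
```

View pics/m3.png

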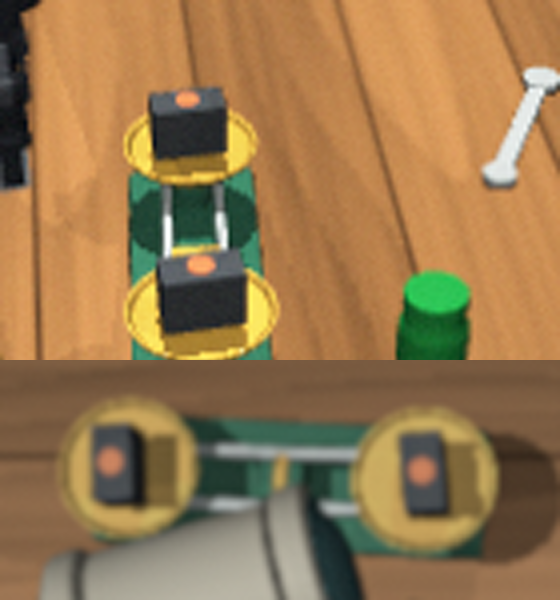

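Both blocks stand upright on their pans, with dots in the side crop at (188,99) and (201,264). I'll triangulate the dots to see which pan is low.

```bash
python3 - <<'E'
from h import *
from scipy.optimize import least_squares
d=dict(np.load('pics/top3.npz'));e=dict(np.load('pics/side3.npz'))
def cen(im,box):
    u0,v0,u1,v1=box;s=np.zeros(im['img'].shape[:2],np.uint8)
    k=cv2.inRange(cv2.cvtColor(im['img'],cv2.COLOR_RGB2HSV),(0,110,120),(13,255,255));s[v0:v1,u0:u1]=k[v0:v1,u0:u1]
    m=cv2.moments(s,True);return [m['m10']/m['m00'],m['m01']/m['m00']]
for n,a,b in(('left',(128,185,150,205),(225,105,250,122)),('right',(205,188,226,208),(230,148,250,162))):
    p,q=cen(d,a),cen(e,b)
    r=least_squares(lambda X:np.r_[w2px(d,X)[0]-p,w2px(e,X)[0]-q],[.52,.25,.11])
    print(n,np.round(p,1),np.round(q,1),'dot',r.x.round(4),'floor z',round(r.x[2]-.044,4),'res',r.fun.round(2))
E
```

```text
left [137.1 194.7] [236.3 113.2] dot [0.5323 0.364  0.1146] floor z 0.0706 res [ 0.02  0.39  0.41 -0.09]
right [215.1 197.3] [239.6 155.8] dot [0.5226 0.1414 0.1304] floor z 0.0864 res [ 0.01  0.3   0.28 -0.06]
```

The left pan is about 16 mm lower, which agrees with the force readings, so the left block is the heavier. I'll grip it.

Emit:
step_arm([
  {"grip": 0.62, "delta_pos": [0.0129, 0.0174, 0], "twist": 0},
  {"grip": 0.62, "delta_pos": [0.0215, 0.0289, 0], "twist": 0},
  {"grip": 0.62, "delta_pos": [0.0215, 0.0289, 0], "twist": 0},
  {"grip": 0.62, "delta_pos": [0.0215, 0.0289, 0], "twist": 0},
  {"grip": 0.62, "delta_pos": [0.0215, 0.0289, 0], "twist": 0},
  {"grip": 0.62, "delta_pos": [0.0215, 0.0289, 0], "twist": 0},
  {"grip": 0.62, "delta_pos": [0.0086, 0.0116, 0], "twist": 0},
  {"grip": 0.62, "delta_pos": [0, 0, 0], "twist": 0},
  {"grip": 0.62, "delta_pos": [0, 0, 0], "twist": 0},
])

```text
clock: 19.03
position: [0.5323, 0.3658, 0.1816]
ee_rot: [-0.038, -0.705, -0.037, 0.707]
contact_force: [-0.1, -0.6, -0.5]
width: 0.0524
```

```bash
python3 st.py; python3 - <<'E'
from h import *
e=grab('wrist')
k=cv2.inRange(cv2.cvtColor(e['img'],cv2.COLOR_RGB2HSV),(4,120,150),(12,255,255))
N,_,st,c=cv2.connectedComponentsWithStats(k)
for i in range(1,N):
    if st[i,4]>80: print(st[i].tolist(),c[i].round(1),px2w(e,[c[i]],.108)[0].round(4))
E
```

```text
19.0333 [0.5323 0.3658 0.1816] jaw -83.98 down [-0.002 -0.002 -1.   ] F [-0.07 -0.6  -0.52] w 0.0524 q [ 0.49  0.41  1.42 -0.    1.31  1.96]
[252, 194, 26, 24, 299] [264.5 205.6] [0.5313 0.3659 0.108 ]
```

Emit:
step_arm([
  {"grip": 0.62, "delta_pos": [0, 0, -0.02], "twist": 0},
  {"grip": 0.62, "delta_pos": [0, 0, -0.025], "twist": 0},
  {"grip": 0.62, "delta_pos": [0, 0, -0.02], "twist": 0},
  {"grip": 0.62, "delta_pos": [0, 0, -0.015], "twist": 0},
  {"grip": 0.62, "delta_pos": [0, 0, -0.01], "twist": 0},
  {"grip": 0.62, "delta_pos": [0, 0, -0.007], "twist": 0},
  {"grip": 0.62, "delta_pos": [0, 0, -0.006], "twist": 0},
  {"grip": 0.62, "delta_pos": [0, 0, 0], "twist": 0},
])

```text
clock: 19.75
position: [0.5314, 0.3653, 0.0793]
ee_rot: [-0.037, -0.706, -0.037, 0.707]
contact_force: [-0.0, 0.8, -0.6]
width: 0.053
```

Emit:
step_arm([
  {"grip": 0, "delta_pos": [0, 0, 0], "twist": 0},
  {"grip": 0, "delta_pos": [0, 0, 0], "twist": 0},
  {"grip": 0, "delta_pos": [0, 0, 0], "twist": 0},
  {"grip": 0, "delta_pos": [0, 0, 0], "twist": 0},
  {"grip": 0, "delta_pos": [0, 0, 0], "twist": 0},
  {"grip": 0, "delta_pos": [0, 0, 0], "twist": 0},
  {"grip": 0, "delta_pos": [0, 0, 0], "twist": 0},
], force=60)

```text
clock: 20.33
position: [0.5325, 0.3662, 0.0811]
ee_rot: [0.037, 0.707, 0.037, -0.705]
contact_force: [-0.8, -0.8, 6.0]
width: 0.029
```

```bash
python3 st.py
```

```text
20.3333 [0.5325 0.3662 0.0811] jaw -83.97 down [ 0.002  0.001 -1.   ] F [-0.84 -0.84  5.99] w 0.029 q [ 0.5   0.49  1.56 -0.    1.09  1.96]
```

Emit:
step_arm([
  {"grip": 0, "delta_pos": [0, 0, 0.001], "twist": 0},
  {"grip": 0, "delta_pos": [0, 0, 0.002], "twist": 0},
  {"grip": 0, "delta_pos": [0, 0, 0.002], "twist": 0},
  {"grip": 0, "delta_pos": [0, 0, 0.002], "twist": 0},
  {"grip": 0, "delta_pos": [0, 0, 0.002], "twist": 0},
  {"grip": 0, "delta_pos": [0, 0, 0.002], "twist": 0},
  {"grip": 0, "delta_pos": [0, 0, 0.002], "twist": 0},
  {"grip": 0, "delta_pos": [0, 0, 0.002], "twist": 0},
  {"grip": 0, "delta_pos": [0, 0, 0.002], "twist": 0},
  {"grip": 0, "delta_pos": [0, 0, 0.002], "twist": 0},
])

```text
clock: 21.17
position: [0.5317, 0.366, 0.099]
ee_rot: [0.037, 0.706, 0.037, -0.706]
contact_force: [2.2, 0.7, -2.6]
width: 0.0292
```

Emit:
step_arm([
  {"grip": 0, "delta_pos": [0, 0, 0.002], "twist": 0},
  {"grip": 0, "delta_pos": [0, 0, 0.002], "twist": 0},
  {"grip": 0, "delta_pos": [0, 0, 0.01], "twist": 0},
  {"grip": 0, "delta_pos": [0, 0, 0.02], "twist": 0},
  {"grip": 0, "delta_pos": [0, 0, 0.025], "twist": 0},
  {"grip": 0, "delta_pos": [0, 0, 0.02], "twist": 0},
  {"grip": 0, "delta_pos": [0, 0, 0.01], "twist": 0},
  {"grip": 0, "delta_pos": [0, 0, 0.005], "twist": 0},
  {"grip": 0, "delta_pos": [0, 0, 0], "twist": 0},
  {"grip": 0, "delta_pos": [0, 0, 0], "twist": 0},
])

```text
clock: 22.0
position: [0.5309, 0.3655, 0.1917]
ee_rot: [-0.038, -0.705, -0.037, 0.707]
contact_force: [-0.3, 0.2, -5.1]
width: 0.029
```

```bash
python3 st.py
```

```text
22.0 [0.5309 0.3655 0.1917] jaw -83.98 down [-0.002 -0.001 -1.   ] F [-0.27  0.19 -5.08] w 0.029 q [ 0.5   0.4   1.41 -0.    1.33  1.96]
```

Emit:
step_arm([
  {"grip": 0, "delta_pos": [0.0006, -0.016, 0], "twist": 0},
  {"grip": 0, "delta_pos": [0.0014, -0.032, 0], "twist": 0},
  {"grip": 0, "delta_pos": [0.0014, -0.032, 0], "twist": 0},
  {"grip": 0, "delta_pos": [0.0014, -0.032, 0], "twist": 0},
  {"grip": 0, "delta_pos": [0.0014, -0.032, 0], "twist": 0},
  {"grip": 0, "delta_pos": [0.0014, -0.032, 0], "twist": 0},
  {"grip": 0, "delta_pos": [0.0014, -0.032, 0], "twist": 0},
  {"grip": 0, "delta_pos": [0.0014, -0.032, 0], "twist": 0},
  {"grip": 0, "delta_pos": [0.0014, -0.032, 0], "twist": 0},
  {"grip": 0, "delta_pos": [0.0014, -0.032, 0], "twist": 0},
])

```text
clock: 22.83
position: [0.5434, 0.06, 0.1913]
ee_rot: [-0.037, -0.705, -0.037, 0.707]
contact_force: [0.4, 0.5, -4.9]
width: 0.0288
```

Emit:
step_arm([
  {"grip": 0, "delta_pos": [0.0014, -0.032, 0], "twist": 0},
  {"grip": 0, "delta_pos": [0.0014, -0.032, 0], "twist": 0},
  {"grip": 0, "delta_pos": [0.0014, -0.032, 0], "twist": 0},
  {"grip": 0, "delta_pos": [0.0014, -0.032, 0], "twist": 0},
  {"grip": 0, "delta_pos": [0.0014, -0.032, 0], "twist": 0},
  {"grip": 0, "delta_pos": [0.0014, -0.032, 0], "twist": 0},
  {"grip": 0, "delta_pos": [0.0014, -0.032, 0], "twist": 0},
  {"grip": 0, "delta_pos": [0.0014, -0.032, 0], "twist": 0},
  {"grip": 0, "delta_pos": [0, -0.015, 0], "twist": 0},
  {"grip": 0, "delta_pos": [0, 0, 0], "twist": 0},
])

```text
clock: 23.67
position: [0.5552, -0.2132, 0.1911]
ee_rot: [-0.036, -0.705, -0.035, 0.707]
contact_force: [0.3, 1.3, -5.8]
width: 0.0289
```

```bash
python3 st.py;  python3 - <<'E'
from h import *
d=grab('top');save(d,'top4')
e=grab('wrist');save(e,'w4')
print(w2px(e,[[.613,-.1673,.038],[.6205,-.2387,.038]]))
cv2.imwrite('pics/m4.png',e['img'][:,:,::-1])
E
```

```text
23.6667 [ 0.5552 -0.2132  0.1911] jaw -84.2 down [-0.003 -0.002 -1.   ] F [ 0.3   1.28 -5.82] w 0.0289 q [-0.48  0.33  1.53 -0.    1.29  0.99]
[[221.22033558 105.6939588 ]
 [306.14669788 105.41559673]]
```

View pics/m4.png

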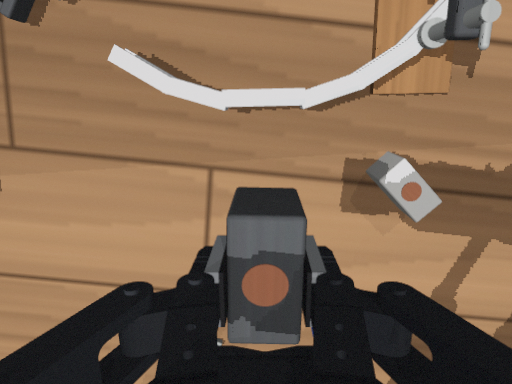

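The wrist view shows the rim's flat front edge running (224,108) to (304,107), level in the image. The block is centred and square to it, with its dot at (265,286). I'll lower to hover just above the bench.

Emit:
step_arm([
  {"grip": 0, "delta_pos": [0, 0, -0.02], "twist": 0},
  {"grip": 0, "delta_pos": [0, 0, -0.03], "twist": 0},
  {"grip": 0, "delta_pos": [0, 0, -0.03], "twist": 0},
  {"grip": 0, "delta_pos": [0, 0, -0.03], "twist": 0},
  {"grip": 0, "delta_pos": [0, 0, -0.025], "twist": 0},
  {"grip": 0, "delta_pos": [0, 0, -0.015], "twist": 0},
  {"grip": 0, "delta_pos": [0, 0, -0.01], "twist": 0},
  {"grip": 0, "delta_pos": [0, 0, -0.007], "twist": 0},
  {"grip": 0, "delta_pos": [0, 0, -0.004], "twist": 0},
  {"grip": 0, "delta_pos": [0, 0, 0], "twist": 0},
])

```text
clock: 24.6
position: [0.5563, -0.2086, 0.0217]
ee_rot: [-0.037, -0.706, -0.037, 0.706]
contact_force: [0.2, 0.1, -5.1]
width: 0.0288
```

Emit:
step_arm([
  {"grip": 0, "delta_pos": [0, 0, 0], "twist": 0},
  {"grip": 0, "delta_pos": [0, 0, 0], "twist": 0},
  {"grip": 0, "delta_pos": [0, 0, 0], "twist": 0},
])

```text
clock: 24.85
position: [0.5569, -0.2094, 0.0229]
ee_rot: [0.038, 0.707, 0.037, -0.705]
contact_force: [-0.2, 0.8, -4.8]
width: 0.0292
```

```bash
python3 st.py
```

```text
24.85 [ 0.5569 -0.2094  0.0229] jaw -83.98 down [ 0.002 -0.001 -1.   ] F [-0.22  0.78 -4.83] w 0.0292 q [-0.48  0.49  1.74 -0.    0.91  0.99]
```

Emit:
step_arm([
  {"grip": 0, "delta_pos": [0, 0, -0.002], "twist": 0},
  {"grip": 0, "delta_pos": [0, 0, -0.0015], "twist": 0},
  {"grip": 0, "delta_pos": [0.002, 0.0002, 0], "twist": 0},
  {"grip": 0, "delta_pos": [0.002, 0.0002, 0], "twist": 0},
  {"grip": 0, "delta_pos": [0.002, 0.0002, 0], "twist": 0},
  {"grip": 0, "delta_pos": [0.002, 0.0002, 0], "twist": 0},
  {"grip": 0, "delta_pos": [0.002, 0.0002, 0], "twist": 0},
  {"grip": 0, "delta_pos": [0.002, 0.0002, 0], "twist": 0},
  {"grip": 0, "delta_pos": [0, 0, 0], "twist": 0},
  {"grip": 0, "delta_pos": [0, 0, 0], "twist": 0},
])

```text
clock: 25.68
position: [0.5683, -0.2078, 0.0183]
ee_rot: [-0.037, -0.706, -0.037, 0.706]
contact_force: [0.0, -0.9, -5.3]
width: 0.0285
```

Emit:
step_arm([
  {"grip": 0, "delta_pos": [0.001, 0.0001, 0], "twist": 0},
  {"grip": 0, "delta_pos": [0.001, 0.0001, 0], "twist": 0},
  {"grip": 0, "delta_pos": [0.001, 0.0001, 0], "twist": 0},
  {"grip": 0, "delta_pos": [0.001, 0.0001, 0], "twist": 0},
  {"grip": 0, "delta_pos": [0.001, 0.0001, 0], "twist": 0},
  {"grip": 0, "delta_pos": [0.001, 0.0001, 0], "twist": 0},
  {"grip": 0, "delta_pos": [0, 0, 0], "twist": 0},
  {"grip": 0, "delta_pos": [0, 0, 0], "twist": 0},
  {"grip": 0, "delta_pos": [0, 0, 0], "twist": 0},
])

```text
clock: 26.43
position: [0.5741, -0.2072, 0.0183]
ee_rot: [-0.037, -0.706, -0.037, 0.706]
contact_force: [0.6, -0.6, -4.5]
width: 0.029
```

Emit:
step_arm([
  {"grip": 0, "delta_pos": [0.001, 0.0001, 0], "twist": 0},
  {"grip": 0, "delta_pos": [0.001, 0.0001, 0], "twist": 0},
  {"grip": 0, "delta_pos": [0.001, 0.0001, 0], "twist": 0},
  {"grip": 0, "delta_pos": [0.001, 0.0001, 0], "twist": 0},
  {"grip": 0, "delta_pos": [0, 0, 0], "twist": 0},
  {"grip": 0, "delta_pos": [0, 0, 0], "twist": 0},
])

```text
clock: 26.93
position: [0.5782, -0.2068, 0.0183]
ee_rot: [-0.037, -0.706, -0.037, 0.706]
contact_force: [-0.4, 0.6, -4.9]
width: 0.029
```

Emit:
step_arm([
  {"grip": 0, "delta_pos": [0.0005, 5e-05, 0], "twist": 0},
  {"grip": 0, "delta_pos": [0.0005, 5e-05, 0], "twist": 0},
  {"grip": 0, "delta_pos": [0.0005, 5e-05, 0], "twist": 0},
  {"grip": 0, "delta_pos": [0.0005, 5e-05, 0], "twist": 0},
  {"grip": 0, "delta_pos": [0, 0, 0], "twist": 0},
])

```text
clock: 27.35
position: [0.5803, -0.2066, 0.0183]
ee_rot: [0.037, 0.706, 0.037, -0.706]
contact_force: [-0.2, -0.5, -5.9]
width: 0.0291
```

Emit:
step_arm([
  {"grip": 0, "delta_pos": [0.0005, 5e-05, 0], "twist": 0},
  {"grip": 0, "delta_pos": [0.0005, 5e-05, 0], "twist": 0},
  {"grip": 0, "delta_pos": [0.0005, 5e-05, 0], "twist": 0},
  {"grip": 0, "delta_pos": [0.0005, 5e-05, 0], "twist": 0},
  {"grip": 0, "delta_pos": [0, 0, 0], "twist": 0},
])

```text
clock: 27.77
position: [0.5823, -0.2065, 0.0183]
ee_rot: [0.037, 0.706, 0.037, -0.706]
contact_force: [0.0, 1.1, -4.4]
width: 0.0288
```

Emit:
step_arm([
  {"grip": 0, "delta_pos": [0.0005, 5e-05, 0], "twist": 0},
  {"grip": 0, "delta_pos": [0.0005, 5e-05, 0], "twist": 0},
  {"grip": 0, "delta_pos": [0.0005, 5e-05, 0], "twist": 0},
  {"grip": 0, "delta_pos": [0.0005, 5e-05, 0], "twist": 0},
  {"grip": 0, "delta_pos": [0, 0, 0], "twist": 0},
])

```text
clock: 28.18
position: [0.5843, -0.2063, 0.0183]
ee_rot: [0.037, 0.706, 0.037, -0.706]
contact_force: [0.5, 0.0, -4.8]
width: 0.029
```

Emit:
step_arm([
  {"grip": 0, "delta_pos": [0.0005, 5e-05, 0], "twist": 0},
  {"grip": 0, "delta_pos": [0.0005, 5e-05, 0], "twist": 0},
  {"grip": 0, "delta_pos": [0.0005, 5e-05, 0], "twist": 0},
  {"grip": 0, "delta_pos": [0.0005, 5e-05, 0], "twist": 0},
  {"grip": 0, "delta_pos": [0, 0, 0], "twist": 0},
])

```text
clock: 28.6
position: [0.5864, -0.2061, 0.0184]
ee_rot: [0.037, 0.706, 0.037, -0.706]
contact_force: [-0.8, -0.4, -5.9]
width: 0.0292
```

Emit:
step_arm([
  {"grip": 0, "delta_pos": [0.0005, 5e-05, 0], "twist": 0},
  {"grip": 0, "delta_pos": [0.0005, 5e-05, 0], "twist": 0},
  {"grip": 0, "delta_pos": [0.0005, 5e-05, 0], "twist": 0},
  {"grip": 0, "delta_pos": [0, 0, 0], "twist": 0},
])

```text
clock: 28.93
position: [0.5878, -0.2059, 0.0183]
ee_rot: [0.037, 0.706, 0.037, -0.706]
contact_force: [0.8, 0.3, -5.7]
width: 0.029
```

Emit:
step_arm([
  {"grip": 0, "delta_pos": [0.0005, 5e-05, 0], "twist": 0},
  {"grip": 0, "delta_pos": [0.0005, 5e-05, 0], "twist": 0},
  {"grip": 0, "delta_pos": [0.0005, 5e-05, 0], "twist": 0},
  {"grip": 0, "delta_pos": [0, 0, 0], "twist": 0},
])

```text
clock: 29.27
position: [0.5892, -0.2057, 0.0183]
ee_rot: [-0.037, -0.706, -0.037, 0.706]
contact_force: [0.5, 0.0, -4.6]
width: 0.0289
```

Emit:
step_arm([
  {"grip": 0, "delta_pos": [0.0005, 5e-05, 0], "twist": 0},
  {"grip": 0, "delta_pos": [0.0005, 5e-05, 0], "twist": 0},
  {"grip": 0, "delta_pos": [0, 0, 0], "twist": 0},
])

```text
clock: 29.52
position: [0.5897, -0.2056, 0.0183]
ee_rot: [-0.037, -0.706, -0.037, 0.707]
contact_force: [-1.2, -0.3, -3.6]
width: 0.0294
```

Emit:
step_arm([
  {"grip": 0, "delta_pos": [0.0005, 5e-05, 0], "twist": 0},
  {"grip": 0, "delta_pos": [0.0005, 5e-05, 0], "twist": 0},
  {"grip": 0, "delta_pos": [0, 0, 0], "twist": 0},
  {"grip": 0, "delta_pos": [0, 0, 0], "twist": 0},
])

```text
clock: 29.85
position: [0.5903, -0.2056, 0.0183]
ee_rot: [-0.037, -0.706, -0.037, 0.707]
contact_force: [-4.7, -0.8, -3.6]
width: 0.0293
```

Emit:
step_arm([
  {"grip": 0, "delta_pos": [0.0005, 5e-05, 0], "twist": 0},
  {"grip": 0, "delta_pos": [0.0005, 5e-05, 0], "twist": 0},
  {"grip": 0, "delta_pos": [0, 0, 0], "twist": 0},
  {"grip": 0, "delta_pos": [0, 0, 0], "twist": 0},
])

```text
clock: 30.18
position: [0.5908, -0.2055, 0.0182]
ee_rot: [-0.037, -0.705, -0.037, 0.707]
contact_force: [-5.8, -2.6, -2.0]
width: 0.0287
```

The face is felt at TCP x ≈ 0.5895, so it lies near x = 0.617, as seen. I'll build up to about 10 N.

Emit:
step_arm([
  {"grip": 0, "delta_pos": [0.0005, 5e-05, 0], "twist": 0},
  {"grip": 0, "delta_pos": [0.0005, 5e-05, 0], "twist": 0},
  {"grip": 0, "delta_pos": [0, 0, 0], "twist": 0},
  {"grip": 0, "delta_pos": [0, 0, 0], "twist": 0},
])

```text
clock: 30.52
position: [0.5911, -0.2054, 0.0181]
ee_rot: [-0.037, -0.705, -0.037, 0.708]
contact_force: [-7.5, -1.9, -1.5]
width: 0.0292
```

Emit:
step_arm([
  {"grip": 0, "delta_pos": [0.0004, 4e-05, 0], "twist": 0},
  {"grip": 0, "delta_pos": [0.0003, 3e-05, 0], "twist": 0},
  {"grip": 0, "delta_pos": [0, 0, 0], "twist": 0},
  {"grip": 0, "delta_pos": [0, 0, 0], "twist": 0},
])

```text
clock: 30.85
position: [0.5914, -0.2054, 0.0181]
ee_rot: [-0.037, -0.704, -0.038, 0.708]
contact_force: [-8.4, -1.7, -1.8]
width: 0.0289
```

```bash
python3 st.py
```

```text
30.85 [ 0.5914 -0.2054  0.0181] jaw -83.94 down [-0.005  0.    -1.   ] F [-8.44 -1.72 -1.78] w 0.0289 q [-0.44  0.53  1.67 -0.    0.95  1.02]
```

Emit:
step_arm([
  {"grip": 0, "delta_pos": [0.0005, 5e-05, 0], "twist": 0},
  {"grip": 0, "delta_pos": [0, 0, 0], "twist": 0},
  {"grip": 0, "delta_pos": [0, 0, 0], "twist": 0},
  {"grip": 0, "delta_pos": [0, 0, 0], "twist": 0},
  {"grip": 0, "delta_pos": [0, 0, 0], "twist": 0},
])

```text
clock: 31.27
position: [0.5915, -0.2054, 0.0181]
ee_rot: [-0.037, -0.704, -0.038, 0.708]
contact_force: [-9.2, -3.1, -0.4]
width: 0.0292
```

Emit:
step_arm([
  {"grip": 0, "delta_pos": [0, 0, 0], "twist": 0},
  {"grip": 0, "delta_pos": [0, 0, 0], "twist": 0},
  {"grip": 0, "delta_pos": [0, 0, 0], "twist": 0},
  {"grip": 0, "delta_pos": [0, 0, 0], "twist": 0},
  {"grip": 0, "delta_pos": [0, 0, 0], "twist": 0},
  {"grip": 0, "delta_pos": [0, 0, 0], "twist": 0},
  {"grip": 0, "delta_pos": [0, 0, 0], "twist": 0},
  {"grip": 0, "delta_pos": [0, 0, 0], "twist": 0},
  {"grip": 0, "delta_pos": [0, 0, 0], "twist": 0},
  {"grip": 0, "delta_pos": [0, 0, 0], "twist": 0},
])

```text
clock: 32.1
position: [0.5915, -0.2054, 0.0181]
ee_rot: [-0.037, -0.704, -0.038, 0.708]
contact_force: [-8.8, -2.3, -0.7]
width: 0.0289
```

Emit:
step_arm([
  {"grip": 0, "delta_pos": [-0.0005, -5e-05, 0], "twist": 0},
  {"grip": 0, "delta_pos": [-0.0005, -5e-05, 0], "twist": 0},
  {"grip": 0, "delta_pos": [-0.0005, -5e-05, 0], "twist": 0},
  {"grip": 0, "delta_pos": [0, 0, 0], "twist": 0},
  {"grip": 0, "delta_pos": [0, 0, 0], "twist": 0},
  {"grip": 0, "delta_pos": [0, 0, 0], "twist": 0},
])

```text
clock: 32.6
position: [0.591, -0.2054, 0.0181]
ee_rot: [-0.037, -0.705, -0.037, 0.707]
contact_force: [-6.6, -1.9, -2.2]
width: 0.029
```

```bash
python3 st.py
```

```text
32.6 [ 0.591  -0.2054  0.0181] jaw -83.95 down [-0.004  0.    -1.   ] F [-6.62 -1.88 -2.15] w 0.029 q [-0.44  0.53  1.67 -0.    0.94  1.02]
```

Held at about 9 N for over a second. Now I'll ease to about 3 N and set the block on the bench.

Emit:
step_arm([
  {"grip": 0, "delta_pos": [-0.0005, -5e-05, 0], "twist": 0},
  {"grip": 0, "delta_pos": [-0.0005, -5e-05, 0], "twist": 0},
  {"grip": 0, "delta_pos": [-0.0005, -5e-05, 0], "twist": 0},
  {"grip": 0, "delta_pos": [0, 0, 0], "twist": 0},
  {"grip": 0, "delta_pos": [0, 0, 0], "twist": 0},
  {"grip": 0, "delta_pos": [0, 0, 0], "twist": 0},
])

```text
clock: 33.1
position: [0.5906, -0.2055, 0.0181]
ee_rot: [-0.037, -0.706, -0.037, 0.707]
contact_force: [-5.8, -2.1, -3.5]
width: 0.0294
```

Emit:
step_arm([
  {"grip": 0, "delta_pos": [0, 0, -0.0005], "twist": 0},
  {"grip": 0, "delta_pos": [0, 0, -0.0005], "twist": 0},
  {"grip": 0, "delta_pos": [0, 0, -0.0005], "twist": 0},
  {"grip": 0, "delta_pos": [0, 0, 0], "twist": 0},
  {"grip": 0, "delta_pos": [0, 0, 0], "twist": 0},
])

```text
clock: 33.52
position: [0.5906, -0.2054, 0.0171]
ee_rot: [-0.037, -0.706, -0.037, 0.707]
contact_force: [-5.6, -1.1, -1.4]
width: 0.0291
```

```bash
python3 st.py
```

```text
33.5167 [ 0.5906 -0.2054  0.0171] jaw -83.97 down [-0.002  0.    -1.   ] F [-5.6  -1.12 -1.37] w 0.0291 q [-0.45  0.53  1.67 -0.    0.94  1.02]
```

Emit:
step_arm([
  {"grip": 0, "delta_pos": [-0.0005, -5e-05, -0.0005], "twist": 0},
  {"grip": 0, "delta_pos": [-0.0005, -5e-05, -0.0005], "twist": 0},
  {"grip": 0, "delta_pos": [0, 0, 0], "twist": 0},
  {"grip": 0, "delta_pos": [0, 0, 0], "twist": 0},
  {"grip": 0, "delta_pos": [0, 0, 0], "twist": 0},
])

```text
clock: 33.93
position: [0.5906, -0.2054, 0.0171]
ee_rot: [0.037, 0.706, 0.037, -0.706]
contact_force: [-4.4, 0.7, 3.3]
width: 0.0291
```

```bash
python3 st.py
```

```text
33.9333 [ 0.5906 -0.2054  0.0171] jaw -83.98 down [ 0.001 -0.    -1.   ] F [-4.44  0.69  3.35] w 0.0291 q [-0.45  0.53  1.68  0.    0.93  1.02]
```

Emit:
step_arm([
  {"grip": 0, "delta_pos": [-0.0005, -5e-05, 0.0005], "twist": 0},
  {"grip": 0, "delta_pos": [-0.0005, -5e-05, 0], "twist": 0},
  {"grip": 0, "delta_pos": [0, 0, 0], "twist": 0},
  {"grip": 0, "delta_pos": [0, 0, 0], "twist": 0},
  {"grip": 0, "delta_pos": [0, 0, 0], "twist": 0},
])

```text
clock: 34.35
position: [0.5903, -0.2055, 0.0171]
ee_rot: [0.037, 0.707, 0.037, -0.705]
contact_force: [-2.4, 2.6, 4.7]
width: 0.0288
```

```bash
python3 st.py
```

```text
34.35 [ 0.5903 -0.2055  0.0171] jaw -84.0 down [ 0.002  0.    -1.   ] F [-2.38  2.61  4.71] w 0.0288 q [-0.45  0.53  1.68  0.    0.93  1.02]
```

Emit:
step_arm([
  {"grip": 0, "delta_pos": [-0.0005, -5e-05, 0.0005], "twist": 0},
  {"grip": 0, "delta_pos": [0, 0, 0], "twist": 0},
  {"grip": 0, "delta_pos": [0, 0, 0], "twist": 0},
  {"grip": 0.65, "delta_pos": [0, 0, 0], "twist": 0},
  {"grip": 0.65, "delta_pos": [0, 0, 0], "twist": 0},
  {"grip": 0.65, "delta_pos": [0, 0, 0], "twist": 0},
  {"grip": 0.65, "delta_pos": [0, 0, 0], "twist": 0},
  {"grip": 0.65, "delta_pos": [0, 0, 0], "twist": 0},
  {"grip": 0.65, "delta_pos": [0, 0, 0], "twist": 0},
])

```text
clock: 35.1
position: [0.589, -0.206, 0.0168]
ee_rot: [0.037, 0.706, 0.037, -0.706]
contact_force: [0.1, -0.1, 0.6]
width: 0.0556
```

```bash
python3 st.py
```

```text
35.1 [ 0.589  -0.206   0.0168] jaw -83.98 down [ 0. -0. -1.] F [ 0.09 -0.09  0.56] w 0.0556 q [-0.45  0.53  1.68 -0.    0.93  1.02]
```

Emit:
step_arm([
  {"grip": 0.65, "delta_pos": [0, 0, 0.005], "twist": 0},
  {"grip": 0.65, "delta_pos": [0, 0, 0.015], "twist": 0},
  {"grip": 0.65, "delta_pos": [0, 0, 0.03], "twist": 0},
  {"grip": 0.65, "delta_pos": [0, 0, 0.035], "twist": 0},
  {"grip": 0.65, "delta_pos": [0, 0, 0.035], "twist": 0},
  {"grip": 0.65, "delta_pos": [0, 0, 0.03], "twist": 0},
  {"grip": 0.65, "delta_pos": [-0.01, 0, 0.02], "twist": 0},
  {"grip": 0.65, "delta_pos": [0, 0, 0], "twist": 0},
  {"grip": 0.65, "delta_pos": [0, 0, 0], "twist": 0},
  {"grip": 0.65, "delta_pos": [0, 0, 0], "twist": 0},
])

```text
clock: 35.93
position: [0.5784, -0.2055, 0.1862]
ee_rot: [-0.037, -0.706, -0.037, 0.706]
contact_force: [-0.1, 0.9, -0.4]
width: 0.0551
```

```bash
python3 st.py;  python3 - <<'E'
from h import *
d=grab('top');save(d,'top5');g=grab('side');save(g,'side5')
e=grab('wrist');save(e,'w5')
k=cv2.inRange(cv2.cvtColor(e['img'],cv2.COLOR_RGB2HSV),(4,120,150),(12,255,255))
N,_,st,c=cv2.connectedComponentsWithStats(k)
for i in range(1,N):
    if st[i,4]>80: print(st[i].tolist(),c[i].round(1),px2w(e,[c[i]],.044)[0].round(4))
b=cv2.resize(np.ascontiguousarray(g['img'][100:210,200:310,::-1]),(288,288),interpolation=cv2.INTER_CUBIC)
a=cv2.resize(np.ascontiguousarray(g['img'][220:320,230:350,::-1]),(288,240),interpolation=cv2.INTER_CUBIC)
o=np.zeros((528,800,3),np.uint8);o[:384,:512]=e['img'][:,:,::-1];o[:288,512:]=b;o[288:,512:]=a
cv2.imwrite('pics/m5.png',o)
E
```

```text
35.9333 [ 0.5784 -0.2055  0.1862] jaw -83.99 down [-0.001  0.    -1.   ] F [-0.09  0.88 -0.4 ] w 0.0551 q [-0.45  0.36  1.49  0.    1.29  1.01]
[258, 159, 19, 20, 292] [267.1 168.5] [ 0.5889 -0.2059  0.044 ]
```

View pics/m5.png

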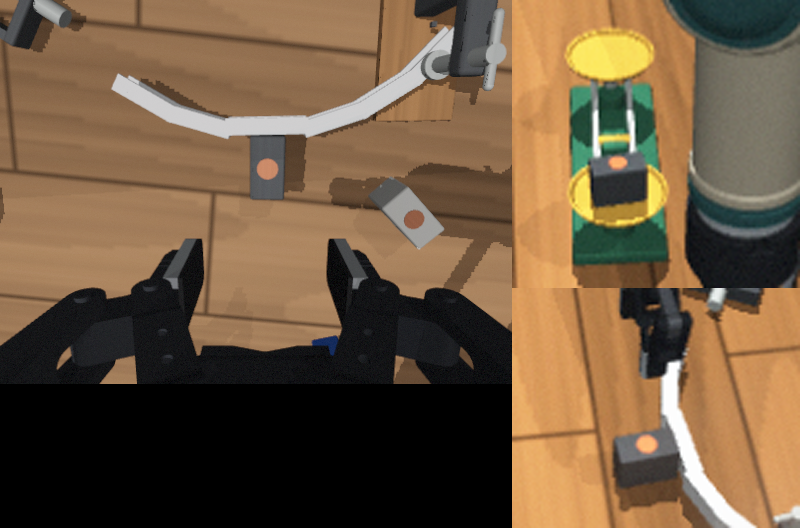

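```bash
python3 -c "
from rig import manip
print(manip.sign_off())"
```

```text
the job is handed in; nothing more can be done
None
```

I weighed the two blocks, pressed the heavier one against the rim, left it standing there, and handed the job in at about 36 s of the 72 allowed. The hand-in reports no verdict.

- **Weighing:** I put one block on each pan and let go. The left pan sank, about 16 mm below the right when triangulated. The wrist force agreed, at roughly 5.2 N against 4.2 N. I gripped the left block on its lower pan and lifted it slowly, so the lighter block stayed on the right pan.
- **Pressing:** I felt the rim's face at about x = 0.617 m. The block pressed on it with about 9 N for over a second, and no reading was above 10 N. I then eased off, set the block on the bench and let go.
- **Last checks:** The final picture shows the heavy block flat on the bench, square to the rim and centred on its flat part. The lighter block stands on its pan, and the gripper is clear of everything. I never went near the pedal, jar, bell dome or spoke wrench.
- **Not measured:** I could not measure whether the block still bears on the rim after release. I infer that it does, because the rim was still pushing back with about 2.4 N at the last reading. I backed off 0.5 mm more before letting go.

The sideways force during the press, 2–3 N, was a little more than the rim's angle explains. I put this down to friction and sensor noise.

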